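Take the combination padlock off the stock box

ROBOT

A 6-joint arm with a two-finger parallel gripper is mounted at the origin on the work surface. World frame = base frame: x ahead of the robot, y to its left, z up, the work surface at z = 0. Lengths are in m, angles in rad, forces in N, time in s.
With the tool pointing down it reaches from about 0.275 to 0.725 m from the base axis. Payload 15.9 kg.
Tool frame: the origin (TCP) lies between the finger pads; the fingertips stand 14 mm ahead of it and the grasp point (between the pads) lies 5 mm behind it; z points along the fingers, y is the line along which they close (so a half turn about z gives the same grasp; the last joint's range is limited). The gripper opens to 85 mm and grips with 20 to 120 N. Pads are 22 mm wide; open, the fingers measure 114 mm over their backs; the gripper's body (76 mm by 85 mm) begins 54 mm behind the grasp point. The pads swing forward as they close: fully open they stand 13 mm farther back than shut.
Start: joints at [-1.339, 0.213, -0.034, 1.323, 0, 1.571], TCP at [0.115, -0.487, 0.245] pointing down, gripper open.
Joint ranges: [-2.98, 2.98], [-0.74, 1.72], [-1.14, 1.35], [-2.1, 2.04], [-1.57, 1.44], [-3.14, 3.14]. Speed limits (rad/s): [1.89, 1.89, 2.39, 2.57, 3.14, 3.14].

INTERFACE

Orientations are given as a unit quaternion [x, y, z, w].
In Python, from station import arm, imaging gives the robot as it stands. Calls block until the motion is done:
- arm.movep(position, orientation): joint-space move of the TCP to a pose.
- arm.move_l(position, ori=None, velocity=0.15, contact_N=None): straight line of the TCP; ori=None keeps the orientation; velocity is the mean speed in m/s. With contact_N (N) it stops when the force on the tool has changed by that much, and returns True; else False.
- arm.movej(angles): joint-space move.
- arm.gripper_to(opening): opening from 0.0 (shut) to 1.0 (fully open); the grip force is fixed at half the most; returns when the fingers have stopped.
- arm.wait(seconds).
- arm.ik(position, orientation): joint angles nearest the present ones, or None.
- arm.state(): the state.
- imaging.capture(name): name is "scene" or "top"; returns a dict with "image" (420x560x3 uint8, blue, green, red), "fov_y" (degrees; the focal length in pixels is half the picture's height over the tangent of half this angle, whatever the lens; pixels are square), "cx", "cy" (the principal point, pixels), "D" ([k1, k2, p1, p2, k3] as OpenCV has them; the pictures are not rectified), "R" (3x3) and "t" (3): a world point X has camera coordinates R X + t. Camera axes: x right, y down, z forward; pixel columns grow to the right and rows downward; lengths in m; the calibration is good to about 2 mm. A picture is of the moment at which its call begins. There is no depth.
A pose or a line that the arm cannot do raises arm.Unreachable and nothing moves.
- arm.job_done(): hands the job in; it is judged then, once.
The state is a dict: "t": time; "joint_positions": joint angles; "qvel": joint speeds; "tau": joint torques, N m; "eef_pos": TCP position; "orientation": TCP orientation; "wrist_force": force on the tool from outside, world axes, zero at the start; "wrist_torque": the same for the moment, N m; "finger_gap": opening from 0.0 (shut) to 1.0 (fully open); "finger_force": force on a finger pad.
Only numpy, scipy, OpenCV 4.12 (cv2) and the standard library are available. Lean on these libraries where they do the work, as an engineer would, in place of code of your own. Each camera call takes 0.05 s, during which the arm holds its last target. There are 200 camera calls.

TASK

The stock box is locked: turn the padlock's dial clockwise until it clicks and the shackle jumps out a little, then pull the shackle all the way out. Take the opened padlock off the box and finish while holding it up in the gripper, dial upward and roughly level, shackle still out, at least 10 cm above where it lay; keep holding it, put nothing down, and leave the other things on the box where they are.

Things in the scene. Friction and masses are not known exactly. Their poses are not given: they have to be found in the camera images.
- stock_box: Low plywood stock box, 260 mm along its x, 400 mm along y, top at z = 80 mm, fixed; origin on the table under its centre. The padlock lies on a rubber rest 14 mm tall on it, its centre 20 mm towards the box's +x, axes parallel to the box's.
- lock_center (a point): Centre of the body of a loose aluminium padlock, about 0.45 kg in all, lying dial up on the rest. Body 52 mm along x, 60 mm along y, 26 mm thick; centre at z = 107 mm at the start. Axes: z up out of the dial face; the shackle sticks out towards -x (towards the robot). To lift it, grip the 60 mm across y from above at the middle, fingertips 9 mm below this centre; lips of the rest stay below that.
- staple_eye (a point): Fixed steel staple, centre of its eye, 33 mm towards -x and 22 mm towards -y from lock_center: 22 mm wide along y, 6 mm thick along x, its top 12 mm above lock_center. A shackle leg goes through it, so the locked padlock cannot be lifted; with the shackle fully out the leg has left the eye and the padlock lifts straight up.
- dial_bar (a point): Middle of the bar grip on the padlock's dial, half-way up. Bar 40 mm long along this point's x, 10 mm wide along its y, 18 mm tall (top 9 mm above this point); it stands on the black dial disc (45 mm diameter, surface 9 mm below this point). It turns with the dial about the vertical axis through lock_center, 28 mm above which it lies.
- dial (a joint): Dial angle in rad, growing clockwise seen from above; light friction (about 0.1 N m). At an unknown place 0.4 to 1.8 rad clockwise from the start it clicks: the shackle springs out 6 mm and blocks the dial there (about 0.1 rad of play). Do not force it on. Turn it slower than 1 rad/s or it may run past. Needs a second grip of the bar if the turn is long.
- shackle (a joint): How far the shackle is out, in m: 0 locked, about 0.006 after the click, 0.024 fully out (stop). It slides along the padlock's -x and stays where it is left (friction about 2 N). Before the click it gives less than 1.5 mm.
- shackle_bow (a point): Middle of the shackle's cross bar, moving with it: round steel 8 mm in diameter, straight for 28 mm along the padlock's y, at the height of lock_center, 27 mm above the box top, 74 mm from lock_center when locked. 36 mm clear between the legs, 36 mm free from the bar to the staple (42 after the click). Grip from above, one finger inside the U, closing along the padlock's x.
- glue_stick: Bystander: glue stick standing on the box top near its +y side, 29 mm diameter, 90 mm tall; origin at its foot.
- clip_dish: Bystander: small white dish on the box top near its -y side, 64 mm diameter, 30 mm tall; origin at its foot.
- card_stack: Bystander: stack of cards on the box top near its -y side, 100 x 70 x 24 mm; origin at the middle of its underside.
Not all that is in view belongs to the job. What is shaped like the part that bears lock_center but green is not meant.

How it is judged:
On the way, in this order (a step that is already met when the one before it is completed fails the run):
1. the dial clicked and the shackle has jumped out (value of joint shackle above 0.004 m), for 0.1 s.
2. the shackle is pulled all the way out (value of joint shackle above 0.02 m), for 0.2 s.
At the end, for the whole second after the job is handed in: The padlock is held still by the fingers with its centre more than 95 mm above where it lay (z above 202 mm), its dial face up within 0.4 rad, its shackle still at least 17 mm out, touching the box nowhere, and it stays so through the last second (height (world z) of lock_center above 0.202 m and value of joint shackle above 0.017 m and angle between lock_center's own z axis and vertical below 0.4 rad and contact force between the fingers and padlock above 1 N and contact force between padlock and stock_box below 0.1 N and linear speed of padlock below 0.03 m/s); the arm keeps its last pose, push and grip.
It fails at once if a thing standing on the box was displaced by more than 30 mm (distance of any of glue_stick, clip_dish, card_stack from where it was at the start of the episode above 0.03 m).
It also fails if it takes over 61 s, if anything falls off the work surface, if the arm or the gripper's body presses on something with over 40 N, if the wrist force passes 120 N, or if a joint passes its speed limit or range.

## Working session

There is one attempt and no reset: what is moved stays moved. The work goes in short steps, each a Python script; the robot and the scene stay as the last script left them, time stands still between calls to the robot, and variables do not carry over. Pictures are saved under pics/ and viewed, at most 10 in all, crops included, and the job is handed in when it is done.

```bash
mkdir -p pics; ls; python3 - <<'E'
from station import arm, imaging
import cv2
for n in("scene","top"):
    c=imaging.capture(n); cv2.imwrite(f"pics/{n}0.png",c["image"]); print(n,c["fov_y"],c["cx"],c["cy"],c["D"],c["R"],c["t"])
s=arm.state(); print(s)
E
```

```text
pics
scene 57.69153877975926 278.1293295334349 209.97380770177378 [-0.06661045  0.          0.          0.          0.        ] [[-0.70578491  0.70823457 -0.01647597]
 [ 0.48342054  0.46448713 -0.7419948 ]
 [-0.5178535  -0.53165355 -0.67020314]] [ 0.32872792 -0.15235876  1.2092378 ]
top 52.26878436337063 279.5005266120337 209.6438480150673 [0.02870561 0.         0.         0.         0.        ] [[-0.00643918 -0.99991835 -0.0110379 ]
 [-0.99061322  0.00788569 -0.13646708]
 [ 0.13654298  0.01005555 -0.99058311]] [0.03669491 0.48338549 1.10183799]
{'t': 0.1, 'joint_positions': array([-1.33903403e+00,  2.13332528e-01, -3.49501388e-02,  1.32350979e+00,
        2.55684508e-05,  1.57074213e+00]), 'qvel': array([ 0.00028324, -0.00265032,  0.00393858, -0.00078351, -0.00059382,
        0.00108783]), 'tau': array([ 1.18047155e-04, -6.87249398e+01,  4.87806237e+01,  1.22600675e-02,
        1.31735749e-05, -5.04596045e-07]), 'eef_pos': array([ 0.11479004, -0.48635863,  0.2448712 ]), 'orientation': array([ 9.93290034e-01,  1.15648868e-01, -4.48755985e-05, -4.96206288e-04]), 'wrist_force': array([-0.43272663, -0.585469  ,  0.68534655]), 'wrist_torque': array([ 0.01832187, -0.02743303,  0.01984252]), 'finger_force': 0.0, 'finger_gap': 0.99501299868238}
```

View pics/top0.png

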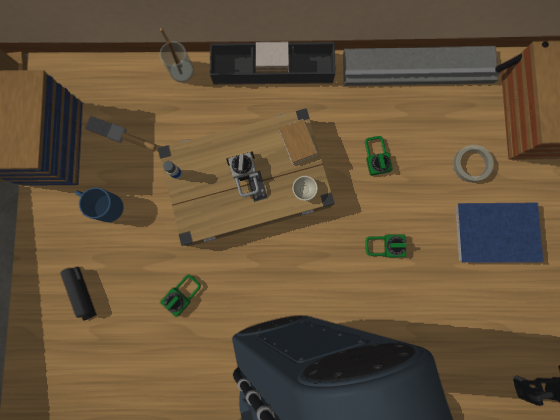

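View pics/scene0.png

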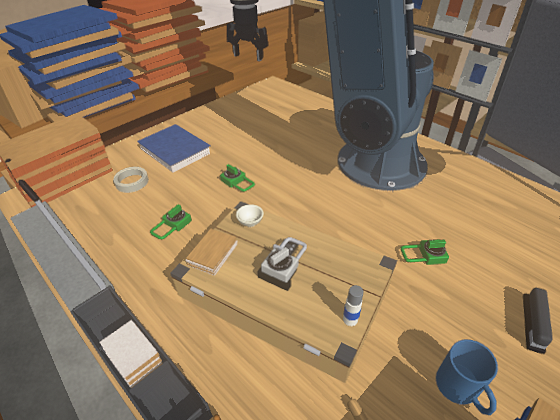

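The silver padlock is at about (242,165) in top and (283,260) in scene, with its shackle towards the robot. The green padlocks at top (378,160), (388,245) and (180,297) are decoys: wrong colour, and lying on the table. I'll confirm with one enlarged crop of both views.

```bash
python3 - <<'E'
import cv2,numpy as np
a=cv2.imread("pics/top0.png")[145:205,220:272]; b=cv2.imread("pics/scene0.png")[230:295,250:315]
a=cv2.resize(a,None,fx=7.5,fy=7.5,interpolation=cv2.INTER_CUBIC)
b=cv2.resize(b,(400,400),interpolation=cv2.INTER_CUBIC)
o=np.zeros((450,790,3),np.uint8);o[:450,:390]=a;o[:400,390:]=b
o=cv2.convertScaleAbs(o,alpha=1.5)
cv2.imwrite("pics/crop.png",o)
E
```

```text
(no output)
```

View pics/crop.png

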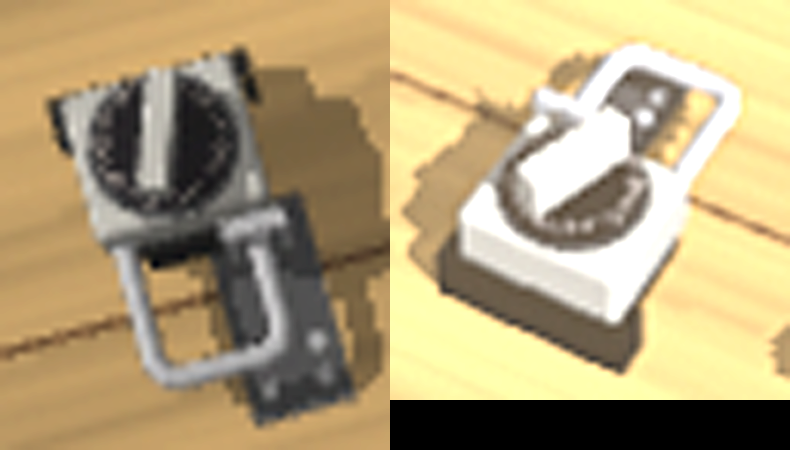

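The crop confirms it: a silver body with a black dial, the bar almost along the picture's vertical, the shackle U towards the robot at crop (222,365) and the staple on its right leg. Disc centre is at top (241.6,163.6) and scene (280,259).

```bash
cat > h.py <<'E'
import numpy as np, cv2
from scipy.spatial.transform import Rotation as Rn
from station import arm, imaging
def ray(c,uv):
    f=210/np.tan(np.radians(c["fov_y"]/2)); K=np.array([[f,0,c["cx"]],[0,f,c["cy"]],[0,0,1.]])
    p=cv2.undistortPoints(np.array([[uv]],float),K,np.array(c["D"],float))[0,0]
    R=np.array(c["R"]); return -R.T@np.array(c["t"]), R.T@np.array([p[0],p[1],1])
def onz(c,uv,z):
    o,d=ray(c,uv); return o+d*(z-o[2])/d[2]
def proj(c,X):
    f=210/np.tan(np.radians(c["fov_y"]/2)); K=np.array([[f,0,c["cx"]],[0,f,c["cy"]],[0,0,1.]])
    return cv2.projectPoints(np.array(X,float).reshape(-1,3),cv2.Rodrigues(np.array(c["R"]))[0],np.array(c["t"],float),K,np.array(c["D"],float))[0][:,0]
def down(a):
    "tool pointing down, tool y (closing line) along world heading a, mod pi so that it lies nearest the tool's present heading"
    y=np.array([np.cos(a),np.sin(a),0]); z=np.array([0,0,-1.])
    return Rn.from_matrix(np.c_[np.cross(y,z),y,z]).as_quat()
E
python3 - <<'E'
from h import *
t=imaging.capture("top"); s=imaging.capture("scene")
C=lambda x,y:((x+.5)/7.5-.5+220,(y+.5)/7.5-.5+145)
disc=onz(t,C(165,142),.126); sd=onz(s,(280.1,259.3),.126)
print("disc",disc,sd)
b1=onz(t,C(157,75),.144);b2=onz(t,C(153,187),.144)
print("bar",b1,b2,np.linalg.norm(b1-b2),(b1+b2)/2)
bow=onz(t,C(222,367),.107);print("bow",bow,np.linalg.norm((bow-disc)[:2]), np.degrees(np.arctan2(*(disc-bow)[1::-1])))
P=[onz(t,p,.08) for p in[(303,114),(165,152),(186,238),(327,201)]]
# corners: +x-y, +x+y, -x+y, -x-y
ctr=sum(P)/4; print("box",P,ctr)
for i,j in((0,1),(3,2),(3,0),(2,1)): d=P[j]-P[i]; print(np.linalg.norm(d),np.degrees(np.arctan2(d[1],d[0])))
for n,p,z in(("glue",(168,164),.17),("dish",(305,187),.11),("cards",(298,142),.104)): print(n,onz(t,p,z))
E
```

```text
disc [0.58672776 0.1252875  0.126     ] [0.58650011 0.12875033 0.126     ]
bar [0.60452357 0.12619418 0.144     ] [0.56736536 0.12728563 0.144     ] 0.03717423369028263 [0.58594447 0.12673991 0.144     ]
bow [0.51471104 0.10782901 0.107     ] 0.07410267727484912 13.626914369069715
box [array([ 0.72939115, -0.03038935,  0.08      ]), array([0.63034973, 0.32848852, 0.08      ]), array([0.4069079, 0.268978 , 0.08     ]), array([ 0.49845074, -0.08829922,  0.08      ])] [0.56627488 0.11969449 0.08      ]
0.37229360594559247 105.42818886885945
0.36881851704732216 104.37135847892185
0.23809036317917553 14.077043956376437
0.23123095179436115 14.913708547090437
glue [0.57591902 0.29496286 0.17      ]
dish [ 0.52942145 -0.03135909  0.11      ]
cards [ 0.64679698 -0.01556407  0.104     ]
```

Measurements agree: box yaw is about 14.5°, lock centre about (0.586,0.126), bow radius 74.1 mm and bar length 37 mm. Moving to the bar now.

```bash
python3 - <<'E'
from h import *
P=np.array([.5862,.1262,.25]); h0=np.radians(88.3)
best=None
for h in(h0,h0+np.pi):
    js=[arm.ik(P,down(h-d)) for d in(0,1.0,2.0)]
    print([None if j is None else np.round(j,2) for j in js])
    if all(j is not None for j in js) and abs(js[0][5]-js[2][5])<2.2 and best is None: best=(h,js[0])
print(best)
if best:
    arm.movej(best[1]); arm.gripper_to(.5)
    arm.move_l([P[0],P[1],.144],velocity=.12,contact_N=8)
    s=arm.state(); print(s["t"],s["eef_pos"],s["wrist_force"],s["wrist_torque"],s["finger_gap"])
    for n in("top","scene"): cv2.imwrite(f"pics/a_{n}.png",imaging.capture(n)["image"])
    open("h0","w").write(str(best[0]))
    a=cv2.imread("pics/a_scene.png")[190:310,220:340]
    cv2.imwrite("pics/a.png",cv2.resize(a,None,fx=5,fy=5,interpolation=cv2.INTER_CUBIC))
E
```

```text
[array([0.21, 0.43, 0.27, 1.42, 0.  , 0.24]), array([0.21, 0.43, 0.27, 1.42, 0.  , 1.24]), array([0.21, 0.43, 0.27, 1.42, 0.  , 2.24])]
[array([ 0.21,  0.43,  0.27,  1.42,  0.  , -2.9 ]), array([ 0.21,  0.43,  0.27,  1.42,  0.  , -1.9 ]), array([ 0.21,  0.43,  0.27,  1.42,  0.  , -0.9 ])]
(np.float64(1.541125729510993), array([0.21204844, 0.42660457, 0.27292113, 1.41711288, 0.        ,
       0.24171904]))
4.45 [0.58661062 0.12627876 0.14477915] [ 0.02303221  1.62741371 -0.33007218] [ 0.01476722  0.00401499 -0.00304002] 0.5006337325549037
```

View pics/a.png

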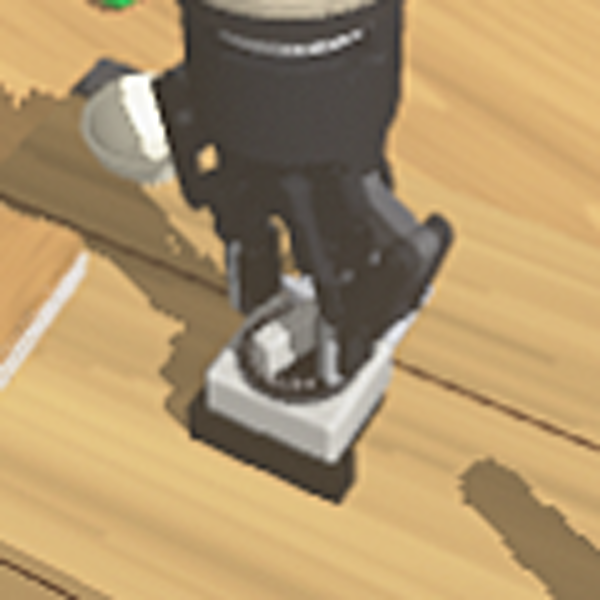

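The fingers straddle the bar (bar at crop (275,345)), just above the disc. Now I close and turn joint 6 clockwise in small steps, watching the torque.

```bash
cat > turn.py <<'E'
from h import *
def turn(maxd,step=.06,lim=.45):
    s=arm.state(); q=np.array(s["joint_positions"]); T0=s["wrist_torque"][2]; d=0
    while d<maxd:
        d+=step; q2=q.copy(); q2[5]+=d; arm.movej(q2)
        s=arm.state(); lag=q2[5]-s["joint_positions"][5]
        print(f"{s['t']:.2f} d={d:.2f} lag={lag:.3f} Tz={s['wrist_torque'][2]:.3f} tau6={s['tau'][5]:.3f} F={np.round(s['wrist_force'],1)}")
        if abs(s["wrist_torque"][2]-T0)>lim: return d
    return None
E
python3 - <<'E'
from turn import *
arm.gripper_to(0)
s=arm.state(); print(s["t"],s["finger_gap"],s["finger_force"],s["wrist_force"],s["wrist_torque"])
print(turn(1.9))
E
```

```text
4.95 0.0977899479174852 61.10826373100281 [-1.87162369 -0.82784936  6.3227898 ] [-0.11697821  0.28049592 -0.00662713]
5.20 d=0.06 lag=0.001 Tz=-0.098 tau6=0.576 F=[ 0.2 -1.2  1.3]
5.45 d=0.12 lag=0.002 Tz=-0.069 tau6=0.541 F=[-0.2 -0.1  1.5]
5.70 d=0.18 lag=0.003 Tz=-0.001 tau6=0.531 F=[0.1 1.3 1.2]
5.95 d=0.24 lag=0.003 Tz=-0.030 tau6=0.522 F=[-0.1  0.2  2.1]
6.20 d=0.30 lag=0.003 Tz=-0.037 tau6=0.522 F=[-1.2  1.2  2. ]
6.45 d=0.36 lag=0.003 Tz=-0.065 tau6=0.513 F=[0.2 1.1 2.2]
6.70 d=0.42 lag=0.003 Tz=-0.066 tau6=0.508 F=[-0.3  0.1  2.2]
6.95 d=0.48 lag=0.003 Tz=-0.040 tau6=0.508 F=[-0.3  0.2  2.8]
7.20 d=0.54 lag=0.003 Tz=-0.089 tau6=0.502 F=[-0.5  0.2  3.3]
7.45 d=0.60 lag=0.003 Tz=-0.105 tau6=0.514 F=[-0.7 -0.   3.5]
7.70 d=0.66 lag=0.003 Tz=-0.115 tau6=0.501 F=[-1.2  0.6  4.3]
7.95 d=0.72 lag=0.003 Tz=-0.054 tau6=0.502 F=[ 0.1 -0.4  2.9]
8.20 d=0.78 lag=0.003 Tz=-0.072 tau6=0.505 F=[-0.4  0.3  2.9]
8.45 d=0.84 lag=0.003 Tz=-0.045 tau6=0.542 F=[-1.4  0.4  2.8]
8.70 d=0.90 lag=0.003 Tz=-0.064 tau6=0.503 F=[0.4 1.  3.6]
8.95 d=0.96 lag=0.003 Tz=-0.035 tau6=0.501 F=[-0.3  0.2  3.8]
[... 305 characters left out ...]

10.45 d=1.32 lag=0.003 Tz=-0.156 tau6=0.504 F=[0.7 0.8 4.2]
10.70 d=1.38 lag=0.003 Tz=-0.095 tau6=0.502 F=[-0.6  1.   4.1]
10.95 d=1.44 lag=0.003 Tz=-0.038 tau6=0.503 F=[-0.9  0.3  3.6]
11.20 d=1.50 lag=0.003 Tz=-0.042 tau6=0.538 F=[-0.5 -0.6  3.5]
11.45 d=1.56 lag=0.003 Tz=0.005 tau6=0.554 F=[-0.1  1.1  2.6]
11.70 d=1.62 lag=0.003 Tz=-0.017 tau6=0.585 F=[0.4 0.1 3.9]
11.95 d=1.68 lag=0.003 Tz=0.010 tau6=0.599 F=[-0.   0.7  4.6]
12.20 d=1.74 lag=0.003 Tz=0.072 tau6=0.671 F=[-0.   0.1  3.2]
12.45 d=1.80 lag=0.003 Tz=0.216 tau6=0.817 F=[-0.5  1.7  4.3]
12.70 d=1.86 lag=0.003 Tz=0.436 tau6=1.000 F=[-1.2  4.1  5.1]
12.95 d=1.92 lag=0.003 Tz=0.617 tau6=1.046 F=[-1.4  3.2  4.7]
1.9200000000000013
```

Torque started rising near d≈1.7, so the dial is blocked, presumably by the click. I'll back off, release, rise and look.

```bash
python3 - <<'E'
from h import *
q=np.array(arm.state()["joint_positions"]); q[5]-=.15; arm.movej(q)
arm.gripper_to(.5)
p=arm.state()["eef_pos"]; arm.move_l([p[0],p[1],.20],velocity=.2)
# swing aside, heading to bow
bow=np.array([.5147-.006*.968,.108-.006*.25])
a=np.radians(14.5); o=None
for h in(a,a+np.pi):
    j=arm.ik([bow[0]-.1,bow[1],.22],down(h)); print(np.round(j,2))
    if o is None or abs(j[5]-q[5])<abs(o[5]-q[5]): o=j
arm.movej(o)
s=arm.state(); print(s["t"],s["eef_pos"])
o=np.zeros((450,790,3),np.uint8)
t=imaging.capture("top")["image"]; sc=imaging.capture("scene")["image"]
cv2.imwrite("pics/b_top.png",t);cv2.imwrite("pics/b_scene.png",sc)
a=cv2.resize(t[145:205,220:272],None,fx=7.5,fy=7.5,interpolation=cv2.INTER_CUBIC)
b=cv2.resize(sc[230:295,250:315],(400,400),interpolation=cv2.INTER_CUBIC)
o[:,:390]=a;o[:400,390:]=b; cv2.imwrite("pics/b.png",cv2.convertScaleAbs(o,alpha=1.5))
E
```

```text
[ 0.25  0.06 -0.28  1.23  0.    1.57]
[ 0.25  0.06 -0.28  1.23  0.   -1.57]
14.825 [0.40891432 0.1065065  0.21977201]
```

View pics/b.png

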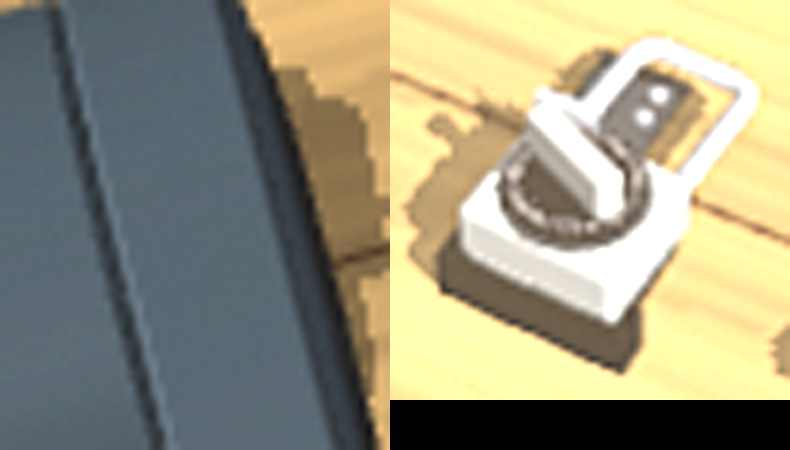

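The bar has turned about 95° and the bow now sits further out (crop corner (757,90), previously (740,95)), so the lock has clicked. Next I grip the bow.

```bash
python3 - <<'E'
from h import *
s=imaging.capture("scene"); m=onz(s,(250+(706-390)/6.15,230+68/6.15),.107)
a=np.radians(14.5); u=np.array([np.cos(a),np.sin(a),0]); c=np.array([.5862,.1262,.107])
bow=c-.080*u; print("bow pred",bow,"scene",m, "along",(m-bow)@u,"across",np.cross(u,m-bow)[2])
q=down(a) 
arm.gripper_to(.36)
arm.move_l([*bow[:2],.19],q,velocity=.2)
print("hit",arm.move_l([*bow[:2],.109],q,velocity=.08,contact_N=10))
st=arm.state(); print(st["t"],st["eef_pos"],st["wrist_force"])
sc=imaging.capture("scene")["image"]
cv2.imwrite("pics/c.png",cv2.resize(sc[190:310,240:360],None,fx=5,fy=5,interpolation=cv2.INTER_CUBIC))
E
```

```text
bow pred [0.50874819 0.1061696  0.107     ] scene [0.5072638 0.114011  0.107    ] along 0.0005262254184300554 across 0.007963294494249436
hit False
17.0917 [0.50908096 0.10624268 0.10949295] [0.05801159 1.03799091 0.94333728]
```

View pics/c.png

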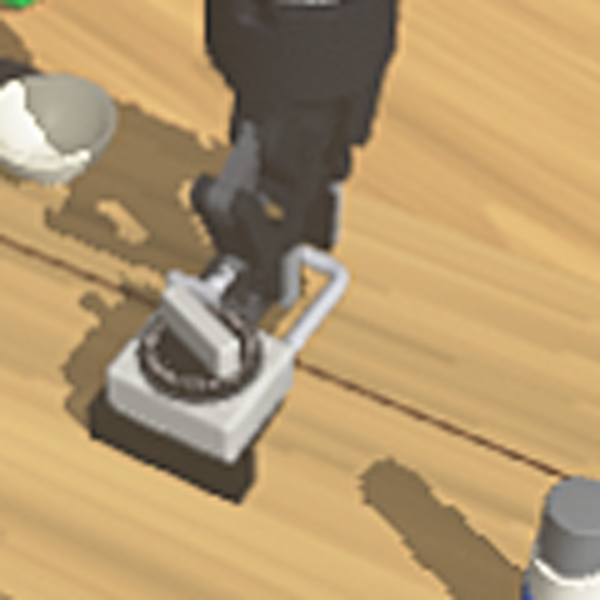

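The U spans crop (261,237) to (345,275), and the inner finger looks biased towards the -y leg. I'll project the estimated geometry into the picture to check.

```bash
python3 - <<'E'
from h import *
a=np.radians(14.5); u=np.array([np.cos(a),np.sin(a),0]); v=np.array([-u[1],u[0],0]); c=np.array([.5862,.1262,.107])
L=lambda x,y,z:c+x*u+y*v+np.array([0,0,z])
body=[L(26,30,13),L(26,-30,13),L(-26,-30,13),L(-26,30,13)] 
body=[c+x*u+y*v+[0,0,.013] for x,y in((.026,.03),(.026,-.03),(-.026,-.03),(-.026,.03))]
def sh(o): return [c+x*u+y*v for x,y in((-.026,.022),(-.074-o,.022),(-.074-o,-.022),(-.026,-.022))]
def draw(f,cam,o,x0,y0,n,k):
    im=cv2.imread(f)[y0:y0+n,x0:x0+n]; im=cv2.convertScaleAbs(cv2.resize(im,None,fx=k,fy=k,interpolation=cv2.INTER_CUBIC),alpha=1.2)
    for pts,col,cl in((body,(0,0,255),True),(sh(o),(255,0,255),False)):
        p=((proj(cam,pts)-[x0,y0]+.5)*k).astype(np.int32); cv2.polylines(im,[p],cl,col,1)
    return im
t=imaging.capture("top");s=imaging.capture("scene")
A=draw("pics/top0.png",t,0,220,143,64,6.25);B=draw("pics/b_scene.png",s,.006,252,230,64,6.25)
cv2.imwrite("pics/d.png",np.hstack([A,B]))
E
```

```text
(no output)
```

View pics/d.png

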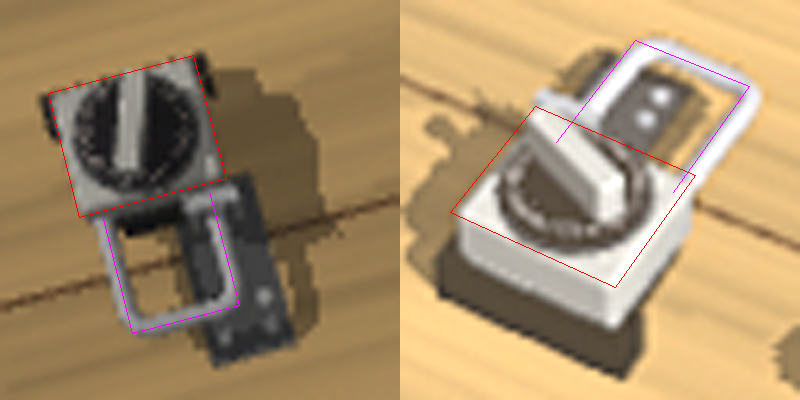

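Top fits within about 1 mm and scene within about 3 mm towards +y, so the finger is inside the U. I shift 1.5 mm to +y, grip, and pull.

```bash
python3 - <<'E'
from h import *
a=np.radians(14.5); u=np.array([np.cos(a),np.sin(a),0]); v=np.array([-u[1],u[0],0])
def st(m=""):
    s=arm.state(); print(m,f"{s['t']:.2f}",np.round(s["eef_pos"],4),"F",np.round(s["wrist_force"],1),"along u %.1f"%(s["wrist_force"]@u),"gap %.3f ff %.1f"%(s["finger_gap"],s["finger_force"])); return s
p=arm.state()["eef_pos"]; q=down(a)
p=p+.0015*v; arm.move_l(p,q,velocity=.03,contact_N=8); st("shift")
arm.gripper_to(0); st("grip")
b=arm.state()["eef_pos"].copy()
for d in(.004,.008,.012,.015,.017,.018,.019):
    h=arm.move_l(p-d*u,q,velocity=.02); s=st(d)
    if abs(s["wrist_force"]@u)>12: break
E
```

```text
shift 17.49 [0.5087 0.1078 0.1095] F [0.2 0.5 0.5] along u 0.3 gap 0.360 ff 0.0
grip 17.83 [0.5087 0.1075 0.1094] F [-0.1 -1.6 -0.3] along u -0.5 gap 0.068 ff 58.4
0.004 18.18 [0.5047 0.1066 0.1095] F [ 1.  -2.5  1. ] along u 0.4 gap 0.065 ff 58.6
0.008 18.53 [0.5006 0.1056 0.1094] F [-0.6 -1.7  2. ] along u -1.0 gap 0.064 ff 58.7
0.012 18.88 [0.4967 0.1046 0.1094] F [-0.7 -0.3  2.4] along u -0.7 gap 0.067 ff 58.7
0.015 19.18 [0.4938 0.1039 0.1094] F [-1.1 -1.2  1.4] along u -1.4 gap 0.065 ff 58.7
0.017 19.43 [0.492  0.1034 0.1094] F [-0.5 -0.9  1.2] along u -0.7 gap 0.067 ff 58.6
0.018 19.68 [0.4912 0.1032 0.1094] F [1.7 0.5 1.1] along u 1.8 gap 0.064 ff 58.6
0.019 19.93 [0.4905 0.1029 0.1095] F [ 3.5 -0.1 -0.3] along u 3.4 gap 0.060 ff 58.5
```

The force rises at 18–19 mm, so the shackle is at its stop. I'll release, swing aside and look.

```bash
python3 - <<'E'
from h import *
arm.gripper_to(.36)
p=arm.state()["eef_pos"]; arm.move_l([p[0],p[1],.25],velocity=.15)
q=np.array(arm.state()["joint_positions"]); q[0]-=.75; arm.movej(q); arm.gripper_to(1)
print(arm.state()["t"])
a=np.radians(14.5); u=np.array([np.cos(a),np.sin(a),0]); v=np.array([-u[1],u[0],0]); c=np.array([.5862,.1262,.107])+.0015*v
def draw(n,o,x0,y0,k=6.25,N=64):
    cam=imaging.capture(n); cv2.imwrite(f"pics/e_{n}.png",cam["image"])
    im=cam["image"][y0:y0+N,x0:x0+N]; im=cv2.convertScaleAbs(cv2.resize(im,None,fx=k,fy=k,interpolation=cv2.INTER_CUBIC),alpha=1.2)
    for pts,cl in(([c+x*u+y*v+[0,0,.013] for x,y in((.026,.03),(.026,-.03),(-.026,-.03),(-.026,.03))],True),([c+x*u+y*v for x,y in((-.026,.022),(-.074-o,.022),(-.074-o,-.022),(-.026,-.022))],False)):
        cv2.polylines(im,[((proj(cam,pts)-[x0,y0]+.5)*k).astype(np.int32)],cl,(0,0,255) if cl else (255,0,255),1)
    return im
cv2.imwrite("pics/e.png",np.hstack([draw("top",.024,220,143),draw("scene",.024,258,224)]))
E
```

```text
23.3333
```

View pics/e.png

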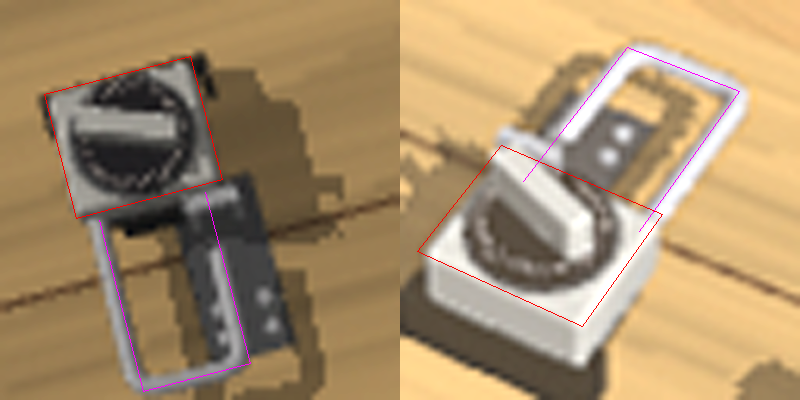

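The shackle is fully out, the leg is clear of the eye (tip at left crop (215,250)), and the body has not moved. Now I grip across y and lift.

```bash
python3 - <<'E'
from h import *
a=np.radians(104.5); c=np.array([.586,.1272]); q=down(a)
def st(m):
    s=arm.state(); print(m,f"{s['t']:.2f}",np.round(s["eef_pos"],4),"F",np.round(s["wrist_force"],1),"gap %.3f ff %.1f"%(s["finger_gap"],s["finger_force"]))
print(np.round(arm.ik([*c,.25],q),2))
arm.movep([*c,.25],q); arm.move_l([*c,.14],q,velocity=.12)
print(arm.move_l([*c,.1105],q,velocity=.05,contact_N=8)); st("down")
arm.gripper_to(0); st("grip")
arm.move_l([*c,.125],q,velocity=.03); st("up1")
arm.move_l([*c,.26],q,velocity=.08); arm.wait(.5); st("up")
cv2.imwrite("pics/f.png",imaging.capture("scene")["image"])
E
```

```text
[ 0.21  0.43  0.27  1.42  0.   -0.04]
False
down 26.78 [0.5861 0.1272 0.1106] F [ 1.1  0.1 -0.6] gap 0.998 ff 0.0
grip 27.15 [0.5863 0.1274 0.1112] F [-1.   1.1  4.6] gap 0.688 ff 65.4
up1 27.78 [0.5859 0.1272 0.1249] F [ 0.4 -0.3 -5. ] gap 0.685 ff 65.6
up 30.12 [0.586  0.1272 0.26  ] F [-1.1  0.4 -4.5] gap 0.687 ff 65.6
```

View pics/f.png

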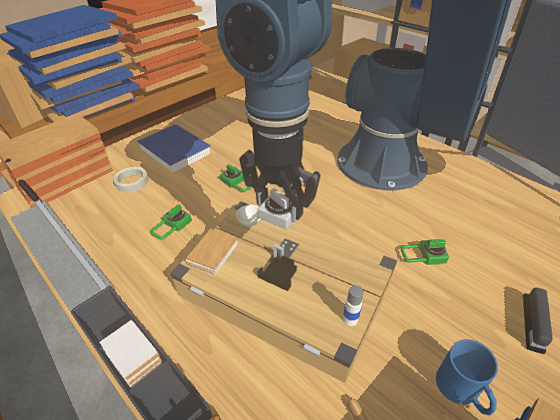

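The padlock hangs level in the gripper at (280,210) with the rest empty below at (278,270). It is lifted about 149 mm, the measured weight is 4.5 N as expected, and the other things are in place. Handing in.

```bash
python3 -c "
from station import arm
print(arm.job_done())"
```

```text
the job is handed in; nothing more can be done
None
```

The padlock is unlocked with its shackle pulled fully out, and I handed the job in at about 30 s with the arm holding it level, dial up, about 15 cm above where it lay; the other things on the box look undisturbed, and no verdict was returned.

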